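# Set a plant-light stand leg to its mark and clamp it

## Task

Draw the blue spring-loaded leg of the plant-light stand out along its tube until the front rim of its black collar just meets the yellow ring, keeping the red cam lever open on the way; then, with the leg held there, close the red lever fully against the leg. The clamp screw is still loose, so finish while holding: keep the leg at the ring and the lever squeezed shut in the gripper so that I can tighten the screw. Leave the other things on the bench alone.

Things in the scene. Friction and masses are not known exactly. Their poses are not given: they have to be found in the camera images.
- cradle: wooden cradle fixed to the bench, base 110 x 370 x 20 mm; a level 16 mm aluminium tube runs between its end blocks (50 x 30 mm, 95 mm high, inner faces at y = -150 and +150 mm). Origin: centre of its underside, bench height. y axis: along the tube, the way the leg is drawn out; x axis: to the red lever's side; the tube's axis is at x = 0, 78 mm up. Place and yaw vary
- leg: sliding leg: blue sleeve (22 mm diameter) on the tube, black collar (32 mm diameter) at its front. Origin: on the tube's axis at the collar's front rim, axes as the cradle's; collar y = 0 to -22 mm, sleeve y = -20 to -115 mm. Slides only along y, 0 to 115 mm from its start; an inner spring always pulls it back with 4 to 5 N, lever open or closed
- leg_edge (a point): point on the tube's axis at the front rim of the black collar (the leg's origin)
- bar_mid (a point): middle of the steel finger bar across the leg's collar, on the tube's axis 12 mm behind the rim; 10 mm diameter, 110 mm long along the cradle's x, 13 mm balls on its ends. Open fingers reaching down on both sides of sleeve and lever, just behind the bar, can push the bar forward; closing them there presses the lever shut and grips the leg
- lever (a joint): angle of the red cam lever in rad: 0 closed (flat along the sleeve, at a stop), grows as its rear end swings out to the cradle's +x side, at most 0.6; starts 0.42 to 0.55. It stays where it is left; about 4 N at 20 mm from its pivot turns it
- lever_tip (a point): near the free rear end of the red lever, 50 mm behind its upright pivot (pivot at x = 15.5, y = -24 mm in the leg's frame, at the tube's height). Lever 52 mm long, 7 mm thick, 18 mm high. Closed, its outer face is at x = 19.5 mm, so leg and closed lever are 30.5 mm wide (x = -11 to +19.5 mm)
- mark (a point): point on the tube's axis at the near (leg-side) face of the yellow ring, 24 mm diameter, 8 mm wide, that marks the length on the tube ahead of the leg. It cannot be felt; its place along the tube varies between 40 and 100 mm ahead of the leg's start
- clay_pot: terracotta pot, 110 mm across, 100 mm high, bystander; origin under its centre
- nursery_pot: green plastic nursery pot, 90 mm across, 85 mm high, bystander; origin under its centre
- saucer: white ceramic saucer, 130 mm across, 18 mm high, bystander; origin under its centre
- trowel: steel trowel with wooden handle, about 310 mm long, lying flat, bystander; origin on its underside where the handle meets the blade's neck, blade to its +x
- seed_jar: amber glass seed jar with paper label and white cap, 60 mm across, 90 mm high, bystander; origin under its centre
- feed_tin: green feed tin with a pale label, 72 mm across, 110 mm high, bystander; origin under its centre

How it is judged:
By the outcome, as a careful person would: the job done as asked, in the order asked, and still so for the second after the job is handed in, while the arm keeps its last pose, push and grip.
It also fails if it takes over 32 s, if anything falls off the work surface, if the arm or the gripper's body presses on something with over 40 N, if the wrist force passes 120 N, or if a joint passes its speed limit or range.

## Robot

A 6-joint arm with a two-finger parallel gripper is mounted at the origin on the work surface. World frame = base frame: x ahead of the robot, y to its left, z up, the work surface at z = 0. Lengths are in m, angles in rad, forces in N, time in s.
With the tool pointing down it reaches from about 0.3 to 0.775 m from the base axis. Payload 14.6 kg.
Tool frame: the origin (TCP) lies at the very end of the fingers, on their centre line; the grasp point (between the pads) lies 19 mm behind it; z points along the fingers, y is the line along which they close (so a half turn about z gives the same grasp; the last joint's range is limited). The gripper opens to 94 mm and grips with 3 to 60 N. Pads are 16 mm wide; open, the fingers measure 119 mm over their backs; the gripper's body (75 mm by 177 mm) begins 78 mm behind the grasp point.
Start: joints at [1.188, 0.3, 1.521, -0, 1.321, -0.067], TCP at [0.171, 0.523, 0.205] pointing down, gripper open.
Joint ranges: [-3.03, 3.03], [-0.79, 2.21], [0.23, 2.52], [-1.04, 4.18], [0, 3.07], [-2.55, 2.55]. Speed limits (rad/s): [2.22, 2.22, 2.57, 3.14, 3.14, 3.14].

## Interface

Orientations are given as [roll, pitch, yaw] about the fixed x, y, z axes, in that order (R = Rz(yaw) Ry(pitch) Rx(roll)).
In Python, from station import ctrl gives the robot as it stands.
- The arm moves only by the tool move_arm, never from a script. Its argument "targets" is a list of rows, each a list of 6 numbers: the shift along the tool's x, y, z in units of 1000 mm (1.0 is 1000 mm), then the turn, a rotation vector about the tool's x, y, z in units of 30 degrees (1.0 is 30 degrees). In form: [[tx, ty, tz, ax, ay, az], ...]. A call has exactly 5 rows; each row is the pose to reach, as a shift and turn from the pose commanded when the call began, along the tool's axes at that moment; what a row does not reach only later rows make up. A row lasts 1/12 s, in which the tool goes at most 41.7 mm and 7.16 degrees, less where a joint would pass 70% of its speed; a pose out of reach is approached as far as the arm can. A call with a number of a shift or a turn outside -1 to 1 is refused whole. A call with a gripper value outside its range is refused whole. "fingers" is the opening, from -1 (shut) to 1 (fully open), set as the call begins (left out, the last holds). The fingers move at their own pace and stop on an object; "grip_force" is the grip in N (left out, the last holds). Time passes only in rows, so rows that repeat a pose let the fingers close, or fill a call up. It gives the time, the measured TCP pose, the force and the opening at its end, in the units of the state.
- ctrl.get_obs(): the state, without advancing time (a new reading comes with each control period).
- ctrl.camera(name): name is "scene" or "top" or "wrist"; returns the picture (384x512x3 uint8, red, green, blue); there is no depth.
- ctrl.camera_info(name): a dict with "fx", "fy", "cx", "cy" (pixels), "k1" (the pictures are not rectified: a ray, as slopes to the right and down, at radius r is drawn at 1 + k1 r^2 times it, then the intrinsics apply), "rvec" (rotation vector, rad) and "tvec" (3), from world to camera coordinates, as OpenCV has them. Camera axes: x right, y down, z forward; pixel columns grow to the right and rows downward; lengths in m; the calibration is good to about 2 mm. A picture is of the moment at which its call begins: read the wrist's pose just before it. camera_info takes no time and is no camera call; for the wrist camera it gives the pose at the moment of the call.
- ctrl.hand_in(): hands the job in, once; it reports no verdict.
The state is a dict: "time_s": time; "qpos": joint angles; "joint_vel": joint speeds; "tau": joint torques, N m; "ee_pos": TCP position; "eef_rot": TCP orientation; "force": force on the tool from outside, world axes, zero at the start; "moment": the same for the moment, N m; "grip_width": finger opening in m.
Only numpy, scipy, OpenCV 4.12 (cv2) and the standard library are available. Lean on these libraries where they do the work, as an engineer would, in place of code of your own. Each camera call takes 0.05 s, during which the arm holds its last target. There are 200 camera calls.

## Working session

There is one attempt and no reset: what is moved stays moved. The work goes in short steps, Python scripts to look and compute and a tool call to move; the robot and the scene stay as the last step left them, time stands still between calls to the robot, and variables do not carry over. Pictures are saved under pics/ and viewed, on a budget of 10 in all, crops included, one or two more only if the job needs it, and the job is handed in when it is done.

Besides the shell and the picture viewer there is one more tool, called after ">>>" as name(argument=value, ...) on one line, values as JSON. move_arm: Moves the arm, as the interface text tells. Shifts and turns lie within -1 to 1; 1 stands for 1000 mm of shift or 30 degrees of turn. Its arguments: {"type":"object","properties":{"targets":{"type":"array"},"fingers":{"type":"number"},"grip_force":{"type":"number"}},"required":["targets"]}

```bash
mkdir -p pics; ls; python3 - <<'E'
from station import ctrl
import cv2,numpy as np
o=ctrl.get_obs();print({k:np.round(v,3) for k,v in o.items()})
for n in("scene","top"):
    im=ctrl.camera(n);cv2.imwrite(f"pics/{n}0.png",im[:,:,::-1]);print(n,ctrl.camera_info(n))
E
```

```text
pics
{'time_s': np.float64(0.0), 'qpos': array([ 1.188,  0.3  ,  1.522, -0.   ,  1.321, -0.067]), 'joint_vel': array([-0.001, -0.001, -0.001,  0.   , -0.002,  0.003]), 'tau': array([ 1.0000e-03, -5.3180e+01, -3.5272e+01,  7.1000e-02,  2.4000e-02,
       -0.0000e+00]), 'ee_pos': array([0.171, 0.523, 0.205]), 'eef_rot': array([-3.14 , -0.   ,  2.826]), 'force': array([ 0.923, -0.682, -0.845]), 'moment': array([-0.039,  0.002, -0.012]), 'grip_width': np.float64(0.094)}
scene {'fx': 352.09254828135033, 'fy': 352.09254828135033, 'cx': 256.18622443923203, 'cy': 187.78091194465566, 'k1': -0.09591665359415238, 'rvec': array([ 2.06597677,  1.14367658, -0.5314586 ]), 'tvec': array([-0.32253695, -0.25165178,  1.58901346])}
top {'fx': 485.45882726338306, 'fy': 485.45882726338306, 'cx': 252.68772184977055, 'cy': 188.89445344441367, 'k1': -0.12343110531232929, 'rvec': array([ 2.13804561, -2.14232624,  0.17457616]), 'tvec': array([0.00652599, 0.57130699, 1.25780158])}
```

View pics/top0.png

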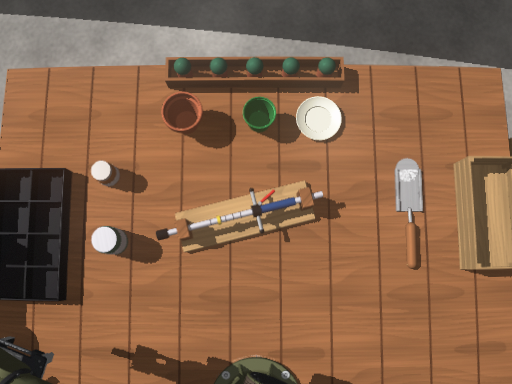

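View pics/scene0.png

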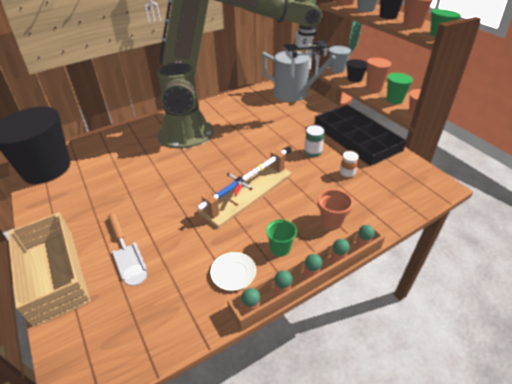

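Top view: the collar is near (257,211), the yellow ring near (219,219), and the lever near (267,197) on the far side. Next I'll enlarge it.

```bash
python3 - <<'E'
import cv2
im=cv2.imread("pics/top0.png")[175:255,160:330]
cv2.imwrite("pics/top0c.png",cv2.resize(im,None,fx=4.7,fy=4.7,interpolation=cv2.INTER_CUBIC))
E
cat > h.py <<'E'
from station import ctrl
import cv2,numpy as np
from scipy.spatial.transform import Rotation as R
def ray(ci,u,v):
    K=np.array([[ci['fx'],0,ci['cx']],[0,ci['fy'],ci['cy']],[0,0,1]])
    p=cv2.undistortPoints(np.array([[[u,v]]],float),K,np.array([ci['k1'],0,0,0,0.]))[0,0]
    M=R.from_rotvec(ci['rvec']).as_matrix()
    return -M.T@ci['tvec'],M.T@np.array([p[0],p[1],1])
def at(ci,u,v,z):
    c,d=ray(ci,u,v);return c+d*(z-c[2])/d[2]
def proj(ci,P):
    K=np.array([[ci['fx'],0,ci['cx']],[0,ci['fy'],ci['cy']],[0,0,1]])
    return cv2.projectPoints(np.atleast_2d(P).astype(float),ci['rvec'],ci['tvec'],K,np.array([ci['k1'],0,0,0,0.]))[0][:,0]
E
```

```text
(no output)
```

View pics/top0c.png

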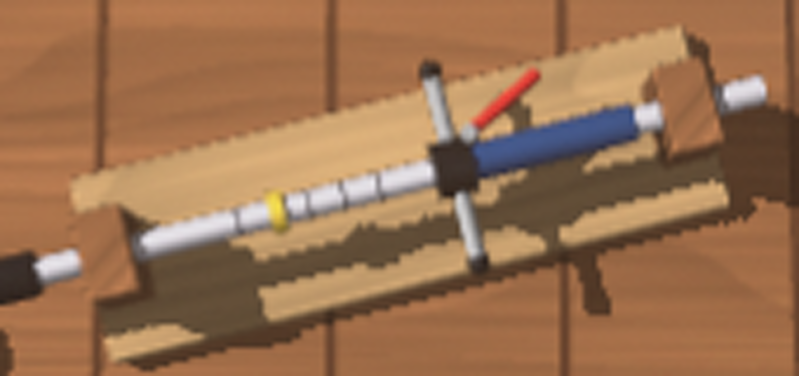

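The crop shows the collar's front rim at about (433,170), the ring's near face at (287,209), bar balls at (430,70) and (478,263), and the lever tip at (535,76).

```bash
python3 - <<'E'
from h import *
ci=ctrl.camera_info("top")
c=lambda x,y:at(ci,160+(x+.5)/4.7-.5,175+(y+.5)/4.7-.5,.078)
L=c(145,243);Rr=c(648,117);b1=c(430,70);b2=c(478,263)
d=(L-Rr);yaw=np.arctan2(-d[0],d[1]);d2=b1-b2
print("yaw tube",yaw,"bar",np.arctan2(d2[1],d2[0]),np.linalg.norm(d2))
u=d/np.linalg.norm(d)
for n,p in dict(rim=c(433,170),ring=c(287,209),barmid=(b1+b2)/2,tip=c(535,76),L=L,R=Rr).items():
    print(n,p.round(4),"along",round((p-Rr)@u,4),"lat",round((p-Rr)@np.array([u[1],-u[0],0]),4))
o=ctrl.get_obs();w=ctrl.camera_info("wrist")
T=R.from_euler('xyz',o['eef_rot']);M=R.from_rotvec(w['rvec'])
C=-M.inv().apply(w['tvec']);print("cam in tool",T.inv().apply(C-o['ee_pos']),(T.inv()*M.inv()).as_matrix().round(3),w['fx'])
E
```

```text
yaw tube 0.24516689694128058 bar 0.23904870390089128 0.11064166475119737
rim [0.5085 0.0081 0.078 ] along 0.1231 lat 0.0005
ring [0.487  0.0887 0.078 ] along 0.2065 lat -0.0008
barmid [ 0.5108 -0.0034  0.078 ] along 0.1113 lat -0.0001
tip [ 0.561  -0.0488  0.078 ] along 0.0551 lat 0.0377
L [0.4682 0.167  0.078 ] along 0.287 lat -0.0
R [ 0.5379 -0.1114  0.078 ] along 0.0 lat 0.0
cam in tool [ 0.08537334 -0.00042795 -0.17890599] [[-0.001 -0.958 -0.288]
 [ 1.    -0.    -0.001]
 [ 0.001 -0.288  0.958]] 324.06220036655327
```

```bash
cat >> h.py <<'E'
RIM=np.array([.5081,.0083]);YAW=.243
def tgt(y,x,z):  # tool target: y along tube rel. start rim, x lateral
    u=np.array([-np.sin(YAW),np.cos(YAW)]);v=np.array([u[1],-u[0]])
    return np.r_[RIM+y*u+x*v,z]
def rel(P):
    o=ctrl.get_obs();T=R.from_euler('xyz',o['eef_rot']);G=R.from_euler('xyz',[np.pi,0,YAW+np.pi/2])
    print("t",o['time_s'],o['ee_pos'].round(4),"rel",T.inv().apply(P-o['ee_pos']).round(4),(np.degrees((T.inv()*G).as_rotvec())/30).round(3),"F",o['force'].round(1),"w",round(o['grip_width'],4))
E
python3 -c "
from h import *
rel(tgt(-.035,.002,.205))"
```

```text
t 0.1 [0.1707 0.5226 0.2049] rel [-5.007e-01 -4.127e-01  3.000e-04] [-2.000e-03  1.000e-03  1.933e+00] F [0.5 0.4 0.2] w 0.0941
```

>>> move_arm(targets=[[-0.03, -0.0245, 0, 0, 0, 0.2], [-0.06, -0.049, 0, 0, 0, 0.4], [-0.09, -0.0735, 0, 0, 0, 0.6], [-0.12, -0.098, 0, 0, 0, 0.8], [-0.15, -0.1225, 0, 0, 0, 1.0]], fingers=0.49)

```text
time_s: 0.52
ee_pos: [0.2757, 0.358, 0.2052]
eef_rot: [-3.141, 0.0, 2.297]
force: [0.3, 0.0, 0.3]
grip_width: 0.0705
```

```bash
python3 -c "
from h import *
rel(tgt(-.035,.002,.205))"
```

```text
t 0.5167 [0.2757 0.358  0.2052] rel [-4.477e-01 -7.320e-02  3.000e-04] [-0.001  0.     0.924] F [0.3 0.  0.3] w 0.0705
```

>>> move_arm(targets=[[-0.038, -0.006, 0, 0, 0, 0.2], [-0.076, -0.012, 0, 0, 0, 0.4], [-0.114, -0.018, 0, 0, 0, 0.6], [-0.152, -0.024, 0, 0, 0, 0.8], [-0.19, -0.03, 0, 0, 0, 0.93]])

```text
time_s: 0.93
ee_pos: [0.3804, 0.1965, 0.2054]
eef_rot: [3.142, 0.0, 1.81]
force: [0.6, 0.3, 0.2]
grip_width: 0.07
```

```bash
python3 -c "
from h import *
rel(tgt(-.035,.002,.205))"
```

```text
t 0.9333 [0.3804 0.1965 0.2054] rel [-0.2481  0.0817  0.0005] [ 0.     0.    -0.008] F [0.6 0.3 0.2] w 0.07
```

>>> move_arm(targets=[[-0.038, 0.0125, 0, 0, 0, 0], [-0.076, 0.025, 0, 0, 0, 0], [-0.114, 0.0375, 0, 0, 0, 0], [-0.152, 0.05, 0, 0, 0, 0], [-0.19, 0.0625, 0, 0, 0, 0]])

```text
time_s: 1.35
ee_pos: [0.4871, 0.0271, 0.2053]
eef_rot: [-3.141, -0.0, 1.815]
force: [0.8, 0.7, 1.2]
grip_width: 0.0697
```

>>> move_arm(targets=[[-0.03, 0.01, 0, 0, 0, 0], [-0.05, 0.017, 0, 0, 0, 0], [-0.057, 0.019, 0, 0, 0, 0], [-0.058, 0.019, 0, 0, 0, 0], [-0.058, 0.019, 0, 0, 0, 0]])

```text
time_s: 1.77
ee_pos: [0.5186, -0.0221, 0.2052]
eef_rot: [-3.141, -0.0, 1.815]
force: [-0.5, 0.2, 0.3]
grip_width: 0.07
```

```bash
python3 -c "
from h import *
rel(tgt(-.035,.002,.205))
im=ctrl.camera('wrist');cv2.imwrite('pics/w1.png',im[:,:,::-1])
w=ctrl.camera_info('wrist')
for y,x in((0,0),(.083,0),(-.012,.055),(-.012,-.055),(-.035,.035),(-.035,-.035)):print(y,x,proj(w,tgt(y,x,.078)).round(1))"
```

```text
t 1.7667 [ 0.5186 -0.0221  0.2052] rel [-0.003  -0.0009  0.0002] [-0.001 -0.001  0.003] F [-0.5  0.2  0.3] w 0.07
0 0 [[255.5 151.7]]
0.083 0 [[255.5  57.6]]
-0.012 0.055 [[312.6 164.1]]
-0.012 -0.055 [[198.3 163.9]]
-0.035 0.035 [[291.1 187.1]]
-0.035 -0.035 [[219.9 187. ]]
```

View pics/w1.png

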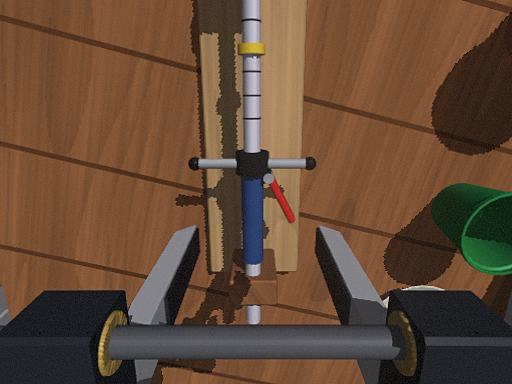

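Wrist view: the rim is at about (252,150), the ring's near face at row 54, the balls at (194,163) and (310,163), and the open lever tip at (292,220). The leg sits about 2–3 mm to the left of where I had it, so I'll correct part of that and descend behind the bar.

>>> move_arm(targets=[[-0.003, -0.0025, 0.03, 0, 0, 0], [-0.003, -0.0025, 0.06, 0, 0, 0], [-0.003, -0.0025, 0.09, 0, 0, 0], [-0.003, -0.0025, 0.115, 0, 0, 0], [-0.003, -0.0025, 0.13, 0, 0, 0]])

```text
time_s: 2.23
ee_pos: [0.5158, -0.0246, 0.0731]
eef_rot: [-3.139, -0.001, 1.817]
force: [-0.3, 0.7, -0.8]
grip_width: 0.0703
```

>>> move_arm(targets=[[0, 0, 0.008, 0, 0, 0], [0, 0, 0.014, 0, 0, 0], [0, 0, 0.016, 0, 0, 0], [0, 0, 0.016, 0, 0, 0], [0, 0, 0.016, 0, 0, 0]])

```text
time_s: 2.65
ee_pos: [0.5178, -0.026, 0.0604]
eef_rot: [3.14, 0.0, 1.815]
force: [1.0, -1.3, -0.4]
grip_width: 0.0702
```

```bash
python3 -c "
from h import *
rel(tgt(-.025,.0005,.059))
im=ctrl.camera('wrist');cv2.imwrite('pics/w2.png',im[:,:,::-1])
w=ctrl.camera_info('wrist')
for y,x in((0,0),(.083,0),(-.012,.055),(-.012,-.055)):print(y,x,proj(w,tgt(y,x,.078)).round(1))"
```

```text
t 2.65 [ 0.5178 -0.026   0.0604] rel [ 0.0106 -0.0006  0.0014] [0.002 0.001 0.003] F [ 1.  -1.3 -0.4] w 0.0702
0 0 [[257.2 191.8]]
0.083 0 [[257.5  13. ]]
-0.012 0.055 [[360.9 213.5]]
-0.012 -0.055 [[153.4 213.3]]
```

View pics/w2.png

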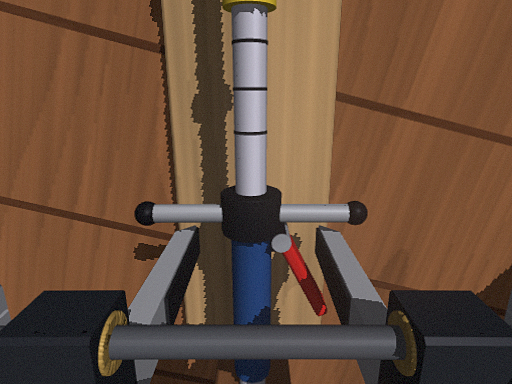

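Wrist view: balls at (145,213) and (357,213), fingertips at columns 199 and 317 just behind the bar, and the lever clear inside the right finger. The tool is about 3 mm off the leg axis. Now I'll push forward, stopping short of the ring.

>>> move_arm(targets=[[0.004, -0.0015, 0.0015, 0, 0, 0], [0.008, -0.0015, 0.0015, 0, 0, 0], [0.013, -0.0015, 0.0015, 0, 0, 0], [0.02, -0.0015, 0.0015, 0, 0, 0], [0.028, -0.0015, 0.0015, 0, 0, 0]])

```text
time_s: 3.12
ee_pos: [0.509, 0.0007, 0.0581]
eef_rot: [-3.141, 0.001, 1.815]
force: [0.1, -5.2, 0.5]
grip_width: 0.0702
```

>>> move_arm(targets=[[0.01, 0, 0, 0, 0, 0], [0.02, 0, 0, 0, 0, 0], [0.03, 0, 0, 0, 0, 0], [0.038, 0, 0, 0, 0, 0], [0.042, 0, 0, 0, 0, 0]])

```text
time_s: 3.53
ee_pos: [0.4986, 0.0421, 0.0581]
eef_rot: [-3.141, 0.001, 1.816]
force: [-1.4, -5.9, 0.8]
grip_width: 0.0701
```

>>> move_arm(targets=[[0.003, 0, 0, 0, 0, 0], [0.005, 0, 0, 0, 0, 0], [0.006, 0, 0, 0, 0, 0], [0.006, 0, 0, 0, 0, 0], [0.006, 0, 0, 0, 0, 0]])

```text
time_s: 3.95
ee_pos: [0.4973, 0.0472, 0.058]
eef_rot: [-3.141, 0.0, 1.816]
force: [-1.6, -3.5, 2.5]
grip_width: 0.0704
```

```bash
python3 -c "
from h import *
rel(tgt(.058,.0,.059))
w=ctrl.camera_info('wrist')
im=ctrl.camera('wrist');cv2.imwrite('pics/w3.png',cv2.resize(im[80:280,130:380,::-1],None,fx=3,fy=3,interpolation=cv2.INTER_CUBIC))
cv2.imwrite('pics/w3f.png',im[:,:,::-1])
for y,x,z in((.083,-.002,.09),(.083,-.002,.078),(.071,-.002,.094),(.071,-.002,.078)):print(y,x,((proj(w,tgt(y,x,z))-[130,80])*3).round(1))"
```

```text
t 3.95 [0.4973 0.0472 0.058 ] rel [ 0.0176  0.0011 -0.001 ] [-0.001  0.001  0.003] F [-1.6 -3.5  2.5] w 0.0704
0.083 -0.002 [[382.9 319.4]]
0.083 -0.002 [[382.9 299.9]]
0.071 -0.002 [[382.8 400. ]]
0.071 -0.002 [[382.8 367.2]]
```

View pics/w3.png

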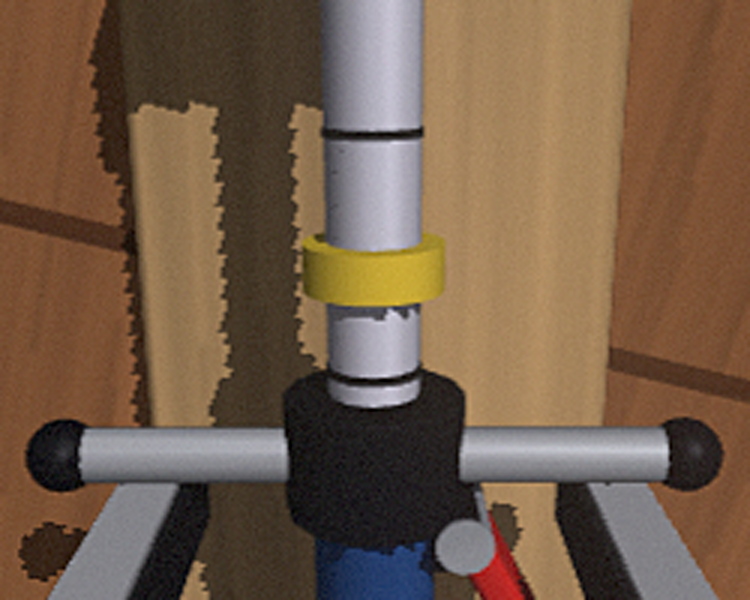

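Wrist crop: the tube meets the collar's front face at (375,405), and the ring's near-face lower edge is at (375,306). The lever is still open.

```bash
python3 -c "
from h import *
w=ctrl.camera_info('wrist')
u=np.array([-np.sin(YAW),np.cos(YAW)])
for n,c,r,z in(('rim',375,406,.086),('rimcornerL',286,376,.078),('ring',375,306,.09),('ringsideL',304,289,.078),('ball',375,455,.078)):
  P=at(w,130+(c+.5)/3-.5,80+(r+.5)/3-.5,z);print(n,((P[:2]-RIM)@u).round(4),((P[:2]-RIM)@np.array([u[1],-u[0]])).round(4))
"
```

```text
rim 0.0671 -0.0034
rimcornerL 0.0695 -0.0189
ring 0.0853 -0.0034
ringsideL 0.085 -0.0154
ball 0.0547 -0.0035
```

The gap is about 18 mm, so I'll advance 15.5 mm and look again.

>>> move_arm(targets=[[0.004, -0.001, 0, 0, 0, 0], [0.008, -0.001, 0, 0, 0, 0], [0.012, -0.001, 0, 0, 0, 0], [0.0145, -0.001, 0, 0, 0, 0], [0.0155, -0.001, 0, 0, 0, 0]])

```text
time_s: 4.42
ee_pos: [0.4933, 0.0623, 0.0582]
eef_rot: [3.14, 0.0, 1.815]
force: [3.2, -4.3, -0.8]
grip_width: 0.0702
```

>>> move_arm(targets=[[0, 0, 0, 0, 0, 0], [0, 0, 0, 0, 0, 0], [0, 0, 0, 0, 0, 0], [0, 0, 0, 0, 0, 0], [0, 0, 0, 0, 0, 0]])

```text
time_s: 4.83
ee_pos: [0.4932, 0.062, 0.0581]
eef_rot: [3.14, 0.0, 1.815]
force: [3.3, -2.7, 0.4]
grip_width: 0.0701
```

```bash
python3 -c "
from h import *
rel(tgt(.058,.0,.059))
im=ctrl.camera('wrist');cv2.imwrite('pics/w4.png',cv2.resize(im[130:250,180:330,::-1],None,fx=5,fy=5,interpolation=cv2.INTER_CUBIC))"
```

```text
t 4.8333 [0.4932 0.062  0.0581] rel [ 0.0023  0.0015 -0.0009] [0.002 0.    0.002] F [ 3.3 -2.7  0.4] w 0.0701
```

View pics/w4.png

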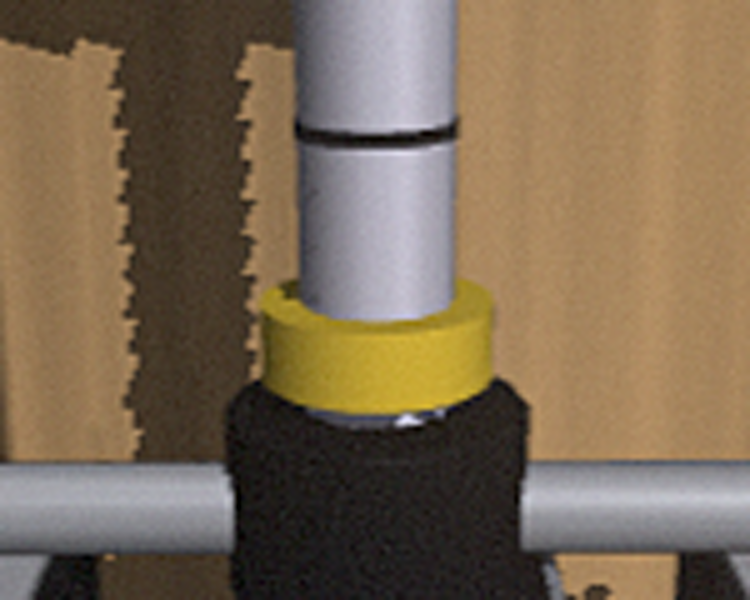

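Crop: the ring's near-face edge is at (378,412) and the tube–collar junction at (378,426), so a sliver of gap remains.

```bash
python3 -c "
from h import *
w=ctrl.camera_info('wrist')
u=np.array([-np.sin(YAW),np.cos(YAW)])
for n,c,r,z in(('rim',378,426,.086),('ring',378,412,.09),('ringcorner',266,384,.078),('rimcorner',236,393,.078),('rimtop',378,462,.094),('bar',378,507,.078)):
  P=at(w,180+(c+.5)/5-.5,130+(r+.5)/5-.5,z);print(n,((P[:2]-RIM)@u).round(4),((P[:2]-RIM)@np.array([u[1],-u[0]])).round(4))
"
```

```text
rim 0.0825 -0.0036
ring 0.0854 -0.0036
ringcorner 0.0841 -0.0153
rimcorner 0.0831 -0.0185
rimtop 0.0819 -0.0036
bar 0.0702 -0.0037
```

>>> move_arm(targets=[[0.001, 0, 0, 0, 0, 0], [0.002, 0, 0, 0, 0, 0], [0.003, 0, 0, 0, 0, 0], [0.003, 0, 0, 0, 0, 0], [0.003, 0, 0, 0, 0, 0]])

```text
time_s: 5.3
ee_pos: [0.4925, 0.0649, 0.0582]
eef_rot: [3.14, 0.0, 1.815]
force: [4.3, -3.6, 0.9]
grip_width: 0.07
```

```bash
python3 -c "
from h import *
rel(tgt(.058,.0,.059))
im=ctrl.camera('wrist');cv2.imwrite('pics/w5.png',cv2.resize(im[130:250,180:330,::-1],None,fx=5,fy=5,interpolation=cv2.INTER_CUBIC))"
```

```text
t 5.3 [0.4925 0.0649 0.0582] rel [-0.0007  0.0015 -0.0008] [0.002 0.    0.002] F [ 4.3 -3.6  0.9] w 0.07
```

View pics/w5.png

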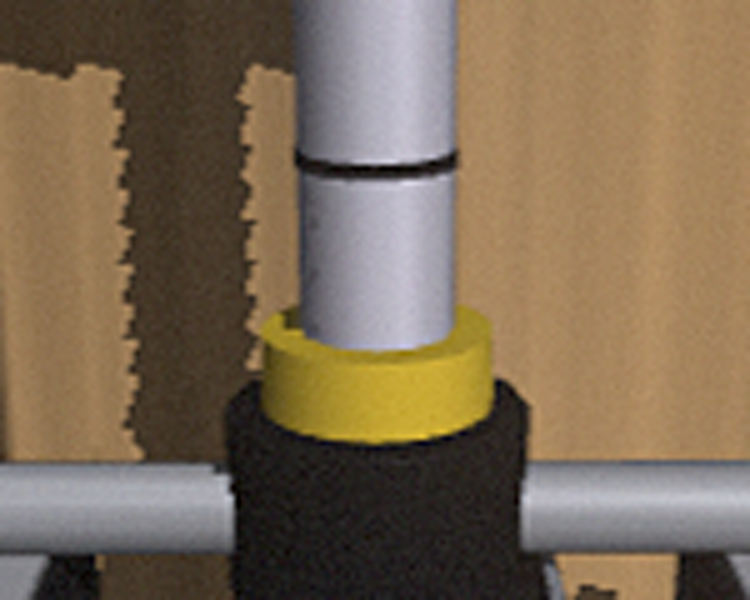

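The ring edge is at row 441, which is where the collar face should appear at that height, so the gap is about 0 ± 0.4 mm. Now I'll close the lever.

>>> move_arm(targets=[[0, 0, 0, 0, 0, 0], [0, 0, 0, 0, 0, 0], [0, 0, 0, 0, 0, 0], [0, 0, 0, 0, 0, 0], [0, 0, 0, 0, 0, 0]], fingers=-1, grip_force=30)

```text
time_s: 5.77
ee_pos: [0.4934, 0.065, 0.0583]
eef_rot: [3.138, 0.0, 1.815]
force: [15.9, -1.0, -4.9]
grip_width: 0.0405
```

>>> move_arm(targets=[[0, 0, 0, 0, 0, 0], [0, 0, 0, 0, 0, 0], [0, 0, 0, 0, 0, 0], [0, 0, 0, 0, 0, 0], [0, 0, 0, 0, 0, 0]])

```text
time_s: 6.18
ee_pos: [0.4935, 0.065, 0.0584]
eef_rot: [3.138, 0.0, 1.815]
force: [10.9, -2.3, -2.9]
grip_width: 0.0343
```

```bash
python3 -c "
from h import *
rel(tgt(.058,.0,.059))
im=ctrl.camera('wrist');cv2.imwrite('pics/w6.png',cv2.resize(im[140:340,150:350,::-1],None,fx=3,fy=3,interpolation=cv2.INTER_CUBIC))"
```

```text
t 6.1833 [0.4935 0.065  0.0584] rel [-0.0006  0.0005 -0.0006] [0.007 0.001 0.002] F [10.9 -2.3 -2.9] w 0.0343
```

View pics/w6.png

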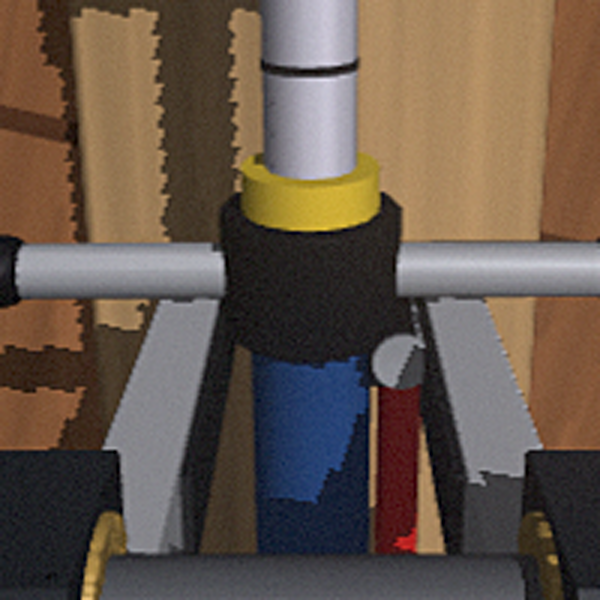

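Crop: the lever (columns 377–420) lies parallel to the sleeve, and the collar still touches the ring (row 229). I'll relieve the side load a little and let the grip settle.

>>> move_arm(targets=[[0, 0.0005, 0, 0, 0, 0], [0, 0.001, 0, 0, 0, 0], [0, 0.001, 0, 0, 0, 0], [0, 0.001, 0, 0, 0, 0], [0, 0.001, 0, 0, 0, 0]], grip_force=40)

```text
time_s: 6.65
ee_pos: [0.4936, 0.0651, 0.0584]
eef_rot: [3.14, 0.0, 1.815]
force: [2.6, -4.7, 3.1]
grip_width: 0.0338
```

>>> move_arm(targets=[[0, 0, 0, 0, 0, 0], [0, 0, 0, 0, 0, 0], [0, 0, 0, 0, 0, 0], [0, 0, 0, 0, 0, 0], [0, 0, 0, 0, 0, 0]])

```text
time_s: 7.07
ee_pos: [0.4936, 0.0651, 0.0584]
eef_rot: [3.14, 0.0, 1.815]
force: [3.0, -4.6, 2.3]
grip_width: 0.0339
```

```bash
python3 -c "
from h import *
rel(tgt(.058,.0,.059))
im=ctrl.camera('wrist');cv2.imwrite('pics/w7.png',cv2.resize(im[170:340,180:330,::-1],None,fx=3.5,fy=3.5,interpolation=cv2.INTER_CUBIC))"
```

```text
t 7.0667 [0.4936 0.0651 0.0584] rel [-0.0006  0.0004 -0.0006] [0.003 0.001 0.002] F [ 3.  -4.6  2.3] w 0.0339
```

View pics/w7.png

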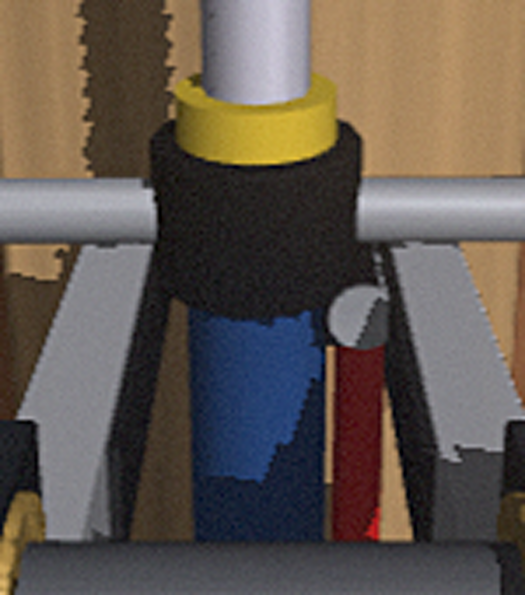

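Width is steady at 33.9 mm: 34.3 mm at 30 N and 33.9 mm at 40 N extrapolate to 35.5 mm unloaded, which is the collar plus the closed lever. One last numeric check: the ring's visible width before and after, since it would shrink if the rim had run over it.

```bash
python3 -c "
import cv2,numpy as np
for f,s,x0,y0 in(('w4',5,180,130),('w5',5,180,130),('w6',3,150,140),('w7',3.5,180,170)):
  im=cv2.imread(f'pics/{f}.png').astype(float)
  c=[int((q-x0+.5)*s) for q in(252,258)]
  p=im[:,c[0]:c[1]].mean(1);y=p[:,2]-p[:,0]  # red-blue = yellow
  m=y[:].max();i=np.where(y>m/2)[0]; g=lambda r:y0+(r+.5)/s-.5
  gr=im[:,int((232-x0)*s) if 232>x0 else 0:int((236-x0)*s)]
  print(f,'ring rows',g(i[0]).round(2),g(i[-1]).round(2),'width',((i[-1]-i[0]+1)/s).round(2))
"
```

```text
w4 ring rows 194.2 212.2 width 18.2
w5 ring rows 200.0 218.0 width 18.2
w6 ring rows 199.67 216.33 width 17.0
w7 ring rows 199.93 216.21 width 16.57
```

The visible ring has shrunk from 18.2 to 16.6 px, so closing the fingers carried the leg about 0.8 mm past the ring's face. I'll ease it back with the grip held.

>>> move_arm(targets=[[-0.0003, 0, 0, 0, 0, 0], [-0.0007, 0, 0, 0, 0, 0], [-0.0007, 0, 0, 0, 0, 0], [-0.0007, 0, 0, 0, 0, 0], [-0.0007, 0, 0, 0, 0, 0]])

```text
time_s: 7.53
ee_pos: [0.4938, 0.0645, 0.0584]
eef_rot: [3.14, 0.0, 1.815]
force: [3.5, -4.1, 3.8]
grip_width: 0.034
```

```bash
cat > ringw.py <<'E'
from h import *
import sys
rel(tgt(.058,.0,.059))
im=ctrl.camera('wrist');cv2.imwrite(f'pics/{sys.argv[1]}.png',im[:,:,::-1])
b=cv2.resize(im[170:340,180:330],None,fx=5,fy=5,interpolation=cv2.INTER_CUBIC).astype(float)
p=b[:,362:392].mean(1);y=p[:,0]-p[:,2];i=np.where(y>y.max()/2)[0]
q=b[:,5*20:5*30].mean(1)[:,2];j=np.where(q[150:420]>110)[0]
print('ring',170+i[0]/5,170+i[-1]/5,'width',len(i)/5)
cv2.imwrite(f'pics/{sys.argv[1]}c.png',b[:600,:,::-1])
E
python3 ringw.py w8
```

```text
t 7.5333 [0.4938 0.0645 0.0584] rel [ 0.      0.0004 -0.0006] [0.003 0.    0.002] F [ 3.5 -4.1  3.8] w 0.034
ring 199.0 216.6 width 17.8[ WARN:0@0.296] global loadsave.cpp:1063 imwrite_ Unsupported depth image for selected encoder is fallbacked to CV_8U.
```

View pics/w8c.png

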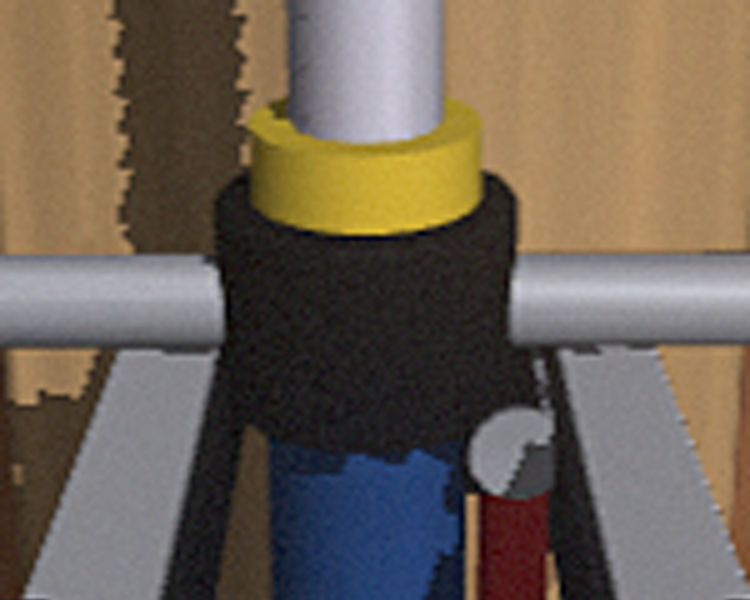

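The ring's near edge at (365,235) is flush with the collar face, with no gap. The lever (columns 480–548) lies flat along the sleeve, with the fingers clamped just behind the bar. I'm handing in.

```bash
python3 -c "
from h import *
print(ctrl.hand_in());rel(tgt(.058,.0,.059))"
```

```text
the job is handed in; nothing more can be done
None
the job is handed in; nothing more can be done
```

I pushed the leg out by its finger bar, about 84 mm, until the collar's front rim met the yellow ring. The red lever stayed open on the way. I then closed the fingers on the lever and leg at 40 N and handed in at about 7.6 s while still holding.

- **Leg position:** closing the fingers carried the leg about 0.8 mm past the ring's face. I eased it back 0.7 mm with the lever gripped, so this small correction came after the lever was closed. The last picture shows no gap, and the rim is at most about 0.2 mm over the ring's face.
- **Lever:** it looks flat along the sleeve. The finger width was steady at 34.0 mm, not the 30.5 mm of leg plus closed lever. I take that to be one pad resting on the collar, 35.5 mm across with the closed lever, less some squeeze in the pads.
- **Forces:** about 5–7 N on the tool at the end, and at most about 17 N in the readings I took.
- **Disagreement:** the top and wrist cameras differed by about 3 mm on the leg's sideways position. I followed the wrist camera, and the side force dropped to about 3 N once I adjusted for it.
- **Other things on the bench:** the arm's path kept clear of them, but I took no final picture of the whole bench to confirm that.

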